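# Shut the board test jig

### The arm

A 7-joint arm with a two-finger parallel gripper is mounted at the origin on the work surface. World frame = base frame: x ahead of the robot, y to its left, z up, the work surface at z = 0. Lengths are in mm, angles in rad, forces in N, time in s.
With the tool pointing down it reaches from about 425 to 925 mm from the base axis. Payload 6.8 kg.
Tool frame: the origin (TCP) lies at the very end of the fingers, on their centre line; the grasp point (between the pads) lies 19 mm behind it; z points along the fingers, y is the direction in which the jaws open and shut (so a half turn about z gives the same grasp; the last joint's range is limited). The gripper opens to 85 mm and grips with 20 to 120 N. Pads are 22 mm wide; open, the fingers measure 114 mm over their backs; the gripper's body (76 mm by 85 mm) begins 54 mm behind the grasp point. The pads swing forward as they close: fully open they stand 13 mm farther back than shut.
Start: joints at [1.215, 0.477, 0.022, 1.555, -0.011, 1.109, -0.083], TCP at [165.567, -654.397, 231.308] pointing down, gripper open.
Joint ranges: [-2.96, 2.96], [-0.34, 2.1], [-1.41, 1.46], [0.24, 2.44], [-1.37, 4.51], [0.17, 1.92], [-2.96, 2.96]. Speed limits (rad/s): [2.39, 2.39, 3.14, 3.14, 3.14, 3.14, 3.14].

### API

Orientations are given as a unit quaternion [w, x, y, z].
In Python, from workcell import arm, snapshot gives the robot as it stands.
- The arm moves only by the tool move_arm, never from a script. Its argument "steps" is one flat list of numbers, 7 for each row, row after row: the shift along the tool's x, y, z in mm, then the turn, a rotation vector about the tool's x, y, z in rad, then the opening in per cent of the stroke, from 0 (shut) to 100 (fully open). A call has 1 to 8 rows; each row is the pose to reach, as a shift and turn from the pose commanded when the call began, along the tool's axes at that moment; what a row does not reach only later rows make up. A row lasts 1/10 s, in which the tool goes at most 50 mm and 8.59 degrees, less where a joint would pass 70% of its speed; a pose out of reach is approached as far as the arm can. A call with a gripper value outside its range is refused whole. The fingers move at their own pace and stop on an object; "grip_force" is the grip in N (left out, the last holds). Time passes only in rows, so rows that repeat a pose let the fingers close. It gives the time, the measured TCP pose, the force and the opening at its end, in the units of the state.
- arm.sense(): the state, without advancing time (a new reading comes with each control period).
- snapshot(name): name is "side" or "top"; returns a dict with "img" (384x512x3 uint8, blue, green, red), "intrinsics" (3x3 intrinsics, pixels), "world_to_cam" (4x4, takes a point from world to camera coordinates). Camera axes: x right, y down, z forward; pixel columns grow to the right and rows downward; lengths in mm; the calibration is good to about 2 mm. A picture is of the moment at which its call begins. There is no depth.
- arm.hand_in(): hands the job in, once; it reports no verdict.
The state is a dict: "time": time; "q": joint angles; "qd": joint speeds; "tau": joint torques, N m; "position": TCP position; "ee_rot": TCP orientation; "force": force on the tool from outside, world axes, zero at the start; "torque": the same for the moment, N m; "opening": finger opening in mm.
Only numpy, scipy, OpenCV 4.12 (cv2) and the standard library are available. Lean on these libraries where they do the work, as an engineer would, in place of code of your own. Each camera call takes 0.05 s, during which the arm holds its last target.

### The job

Get the test jig ready for its test: push the tray with the circuit board all the way home into the jig with your fingertips, and only then push the hinged cover over until it is fully shut. Nothing is to be picked up: the meter, the small jar and the screwdriver beside the jig stay where they are.

Things in the scene. Friction and masses are not known exactly. Their poses are not given: they have to be found in the camera images.
- jig: grey metal box of the board test jig, fixed to the bench, 180 (x) by 160 (y) by 83 mm high; origin at the centre of its underside on the bench; x points from its open front (robot's side) to its back, y to the side where the cover is hinged, z up. Open at the front and top between 14 mm side walls
- tray (a joint): how far the tray stands out of the jig's front, in m: 0 = fully home against the stop, 0.105 = fully out; it slides along the jig's x axis (pushing along +x closes it), stays where it is left and takes about 2 N to slide
- tray_lip (a point): centre of the outer face of the tray's upright aluminium front plate, the face that is pushed. Plate 130 mm wide (y), 10 mm thick, 60 mm high (40 to 100 mm above the bench, this point at 70). Axes as the jig's. With the tray home this point lies at x = -0.101 in the jig's frame. Behind the plate is the tray's floor with the clamped green circuit board, all below 75 mm above the bench
- cover (a joint): opening angle of the cover in rad: 0 = shut (level), 1.57 = standing upright, 1.95 = fully open, leaning outwards; its stiff hinge keeps it where it is left (about 0.32 Nm to turn, cover 0.3 kg)
- cover_hinge (a point): middle of the cover's hinge line, fixed on the jig, 91 mm above the bench and 80 mm to the jig's +y side of its centre; the hinge line runs along the jig's x axis; axes parallel to the jig's
- cover_edge (a point): middle of the free edge (mid-thickness) of the cover, a flat grey frame with a clear solid window, 165 mm along the hinge, 155 mm from hinge line to free edge, 12 mm thick. Shut, it reaches from the hinge to the jig's -y side, top face 97 mm above the bench; open, it stands up at the +y side and is pushed shut on its outer face (away from the jig's middle)
- meter_center (a point): centre of an orange handheld meter lying on the bench to the jig's +y side, 150 by 75 by 34 mm (dial to 40 mm), not to be moved
- pot_center (a point): centre of a small amber glass jar with white cap standing on the bench to the jig's -y side, 44 mm across, 50 mm high, not to be moved
- driver_grip (a point): handle of a black screwdriver lying on the bench to the jig's -y side, near the front, with its blade along its +x; 200 mm long in all, handle 26 mm thick, not to be moved

How it is judged:
By the outcome, as a careful person would: the job done as asked, in the order asked, and still so for the second after the job is handed in, with the robot touching nothing.
It also fails if it takes over 51 s, if anything falls off the work surface, if the arm or the gripper's body presses on something with over 40 N, if the wrist force passes 120 N, or if a joint passes its speed limit or range.

## Working session

There is one attempt and no reset: what is moved stays moved. The work goes in short steps, Python scripts to look and compute and a tool call to move; the robot and the scene stay as the last step left them, time stands still between calls to the robot, and variables do not carry over. Pictures are saved under pics/ and viewed, and the job is handed in when it is done.

Besides the shell and the picture viewer there is one more tool, called as name(argument=value, ...), one argument or row to a line, values as JSON. move_arm: Moves the arm, as the interface text tells. Its arguments: {"type":"object","properties":{"steps":{"type":"array"},"grip_force":{"type":"number"}},"required":["steps"]}

```bash
mkdir -p pics; ls; python3 - <<'E'
from workcell import arm, snapshot
import cv2,numpy as np,pickle
s=arm.sense();print({k:np.round(v,3) for k,v in s.items()})
for n in("side","top"):
    d=snapshot(n);cv2.imwrite(f"pics/{n}0.png",d["img"]);pickle.dump(d,open(f"{n}0.pkl","wb"))
    print(n,np.round(d["intrinsics"],1).tolist(),np.round(d["world_to_cam"],3).tolist())
E
```

```text
pics
{'time': np.float64(0.0), 'q': array([ 1.215,  0.478,  0.022,  1.556, -0.011,  1.109, -0.083]), 'qd': array([ 0.001, -0.001,  0.002,  0.   ,  0.001,  0.   , -0.001]), 'tau': array([ 0.0000e+00, -5.9645e+01,  1.6080e+00, -2.8119e+01,  1.2000e-02,
        9.0000e-03, -0.0000e+00]), 'position': array([ 165.357, -653.828,  230.315]), 'ee_rot': array([-0.001,  0.992,  0.124, -0.   ]), 'force': array([0.117, 0.352, 0.466]), 'torque': array([ 0.026, -0.059, -0.022]), 'opening': np.float64(85.36)}
side [[427.0, 0.0, 250.6], [0.0, 427.0, 191.8], [0.0, 0.0, 1.0]] [[0.978, -0.21, 0.008, -603.417], [-0.13, -0.631, -0.765, 157.722], [0.166, 0.747, -0.644, 1137.158], [0.0, 0.0, 0.0, 1.0]]
top [[462.3, 0.0, 255.3], [0.0, 462.3, 192.0], [0.0, 0.0, 1.0]] [[-0.015, -1.0, -0.024, 23.322], [-0.995, 0.017, -0.093, 628.903], [0.094, 0.022, -0.995, 1128.864], [0.0, 0.0, 0.0, 1.0]]
```

View pics/side0.png

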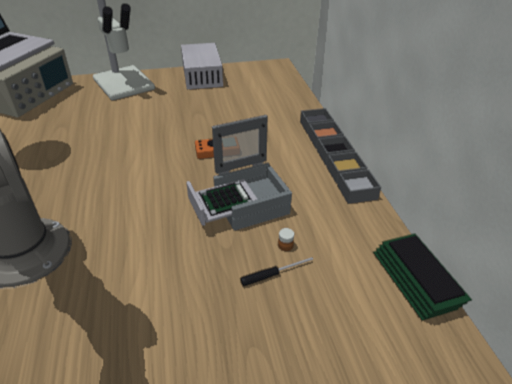

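View pics/top0.png

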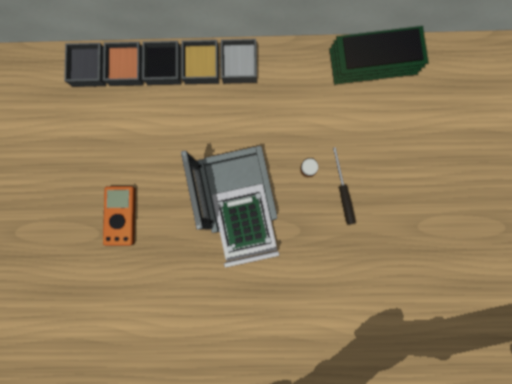

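The jig is at about top (240,200) with the tray out and the cover upright at about (200,195). The meter is at (118,215), the jar at (310,167) and the screwdriver at (346,195). I'll zoom in on the jig.

```bash
python3 - <<'E'
import cv2
a=cv2.imread("pics/top0.png")[130:280,160:290];cv2.imwrite("pics/topz.png",cv2.resize(a,None,fx=4,fy=4,interpolation=cv2.INTER_CUBIC)) 
a=cv2.imread("pics/side0.png")[105:235,175:305];cv2.imwrite("pics/sidez.png",cv2.resize(a,None,fx=4.5,fy=4.5,interpolation=cv2.INTER_CUBIC))
E
```

```text
(no output)
```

View pics/topz.png

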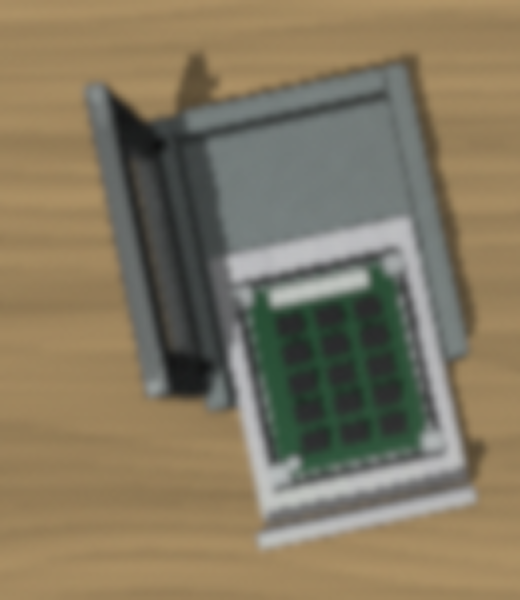

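View pics/sidez.png

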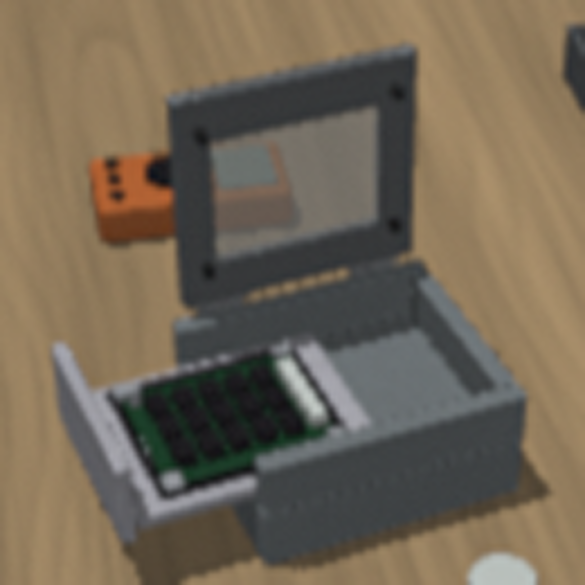

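The zoomed top view gives these corners:
- Jig -y wall outer top edge, from zoom (412,62) to (468,355).
- Tray lip outer top edge, from (260,548) to (476,500).
- Cover free edge, from about (97,88) to (155,390).

Next I'll turn these into world points.

```bash
cat > h.py <<'E'
import numpy as np,pickle,cv2
def ray(d,u,v):
    T=d["world_to_cam"];R=T[:3,:3];c=-R.T@T[:3,3]
    r=R.T@np.linalg.inv(d["intrinsics"])@np.array([u,v,1.]);return c,r/np.linalg.norm(r)
def onz(d,u,v,z):
    c,r=ray(d,u,v);return c+r*(z-c[2])/r[2]
def tri(a,b):
    A=[];B=[]
    for c,r in(a,b):
        P=np.eye(3)-np.outer(r,r);A.append(P);B.append(P@c)
    p=np.linalg.lstsq(np.vstack(A),np.hstack(B),rcond=None)[0]
    return p,[np.linalg.norm(P@(p-c)) for P,(c,r) in zip(A,(a,b))]
def proj(d,p):
    q=d["world_to_cam"][:3,:3]@p+d["world_to_cam"][:3,3];q=d["intrinsics"]@q;return q[:2]/q[2]
E
python3 - <<'E'
from h import *
t=pickle.load(open("top0.pkl","rb"));s=pickle.load(open("side0.pkl","rb"))
zt=lambda x,y:((x+.5)/4-.5+160,(y+.5)/4-.5+130)
zs=lambda x,y:((x+.5)/4.5-.5+175,(y+.5)/4.5-.5+105)
P={}
for n,(x,y),z in [("backR",(412,62),83),("frontR",(468,355),83),("backL",(160,122),83),("lipL",(260,548),100),("lipR",(476,500),100)]:
    P[n]=onz(t,*zt(x,y),z);print(n,P[n].round(1))
print("len",np.linalg.norm(P["backR"]-P["frontR"]),np.linalg.norm(P["lipL"]-P["lipR"]))
x=P["backR"]-P["frontR"];x/=np.linalg.norm(x);yy=np.array([-x[1],x[0],0])
print("yaw",np.arctan2(x[1],x[0]),"lip yaw",np.arctan2(*( (P["lipR"]-P["lipL"])*[1,1,0])[[0,1]]*[1,-1]))
w=P["lipL"]-P["lipR"];print("lip-based yaw",np.arctan2(-w[0],w[1]))
# side checks
for n,(a,b),z in [("lipL_s",(57,345),100),("backR_s",(524,395),83),("frontR_s",(262,460),83)]:
    print(n,onz(s,*zs(a,b),z).round(1))
# cover edge tri
for n,a,b in [("covBack",(97,86),(414,48)),("covFront",(153,392),(170,98))]:
    p,e=tri(ray(t,*zt(*a)),ray(s,*zs(*b)));P[n]=p;print(n,p.round(1),np.round(e,1))
print("cov len",np.linalg.norm(P["covBack"]-P["covFront"]))
# jig centre
for yaw in (np.arctan2(x[1],x[0]),np.arctan2(-w[0],w[1])):
    X=np.array([np.cos(yaw),np.sin(yaw),0]);Y=np.array([-X[1],X[0],0])
    m=(P["backR"]+P["frontR"])/2;c=m+80*Y;c[2]=0
    print("yaw",yaw,"jig",c.round(1))
    for n,p in P.items(): 
        d=p-c;print(n,round(d@X,1),round(d@Y,1),round(d[2],1))
E
```

```text
backR [737.5  -7.4  83. ]
frontR [560.4 -37.7  83. ]
backL [703.8 145.2  83. ]
lipL [449.8  85.5 100. ]
lipR [475.7 -40.3 100. ]
len 179.63661380562178 128.44343128551202
yaw 0.169578685235856 lip yaw 0.2027154559240558
lip-based yaw 0.2027154559240558
lipL_s [451.   83.2 100. ]
backR_s [732.4  -4.   83. ]
frontR_s [561.  -30.5  83. ]
covBack [695.8 154.7 244.4] [0.6 0.6]
covFront [537.3 126.3 243.9] [1.1 1.1]
cov len 161.01668486308242
yaw 0.169578685235856 jig [635.5  56.3   0. ]
backR 89.8 -80.0 83.0
frontR -89.8 -80.0 83.0
backL 82.4 76.1 83.0
lipL -178.0 60.1 100.0
lipR -173.8 -68.3 100.0
covBack 76.0 86.8 244.4
covFront -85.0 85.6 243.9
yaw 0.2027154559240558 jig [632.9  55.8   0. ]
backR 89.8 -83.0 83.0
frontR -89.8 -77.0 83.0
backL 87.5 73.3 83.0
lipL -173.3 65.9 100.0
lipR -173.3 -62.5 100.0
covBack 81.5 84.2 244.4
covFront -79.4 88.3 243.9
```

Yaw comes out at about 0.187 with the jig at about (634, 56). The tray is out about 74 mm and the cover stands at about 1.61 rad. The sizes check out: the wall measures 180 mm and the lip 128 mm.

```bash
cat > tgt.py <<'E'
import numpy as np,sys
from scipy.spatial.transform import Rotation as R
from workcell import arm
YAW=0.187;C=np.array([634,56,0.])
def jw(p):
    c,s=np.cos(YAW),np.sin(YAW);return C+np.array([c*p[0]-s*p[1],s*p[0]+c*p[1],p[2]])
def wj(p):
    c,s=np.cos(YAW),np.sin(YAW);d=np.array(p)-C;return np.array([c*d[0]+s*d[1],-s*d[0]+c*d[1],d[2]])
def rel(p,yaw=YAW):
    s=arm.sense();q=R.from_quat(np.roll(s["ee_rot"],-1))
    G=R.from_matrix(np.array([[np.cos(yaw),np.sin(yaw),0],[np.sin(yaw),-np.cos(yaw),0],[0,0,-1.]]))
    return q.inv().apply(np.array(p)-s["position"]).round(1),(q.inv()*G).as_rotvec().round(3)
def st():
    s=arm.sense();print("t",round(s["time"],2),"w",s["position"].round(1),"jig",wj(s["position"]).round(1),"F",s["force"].round(1),"T",s["torque"].round(2),"op",round(s["opening"],1))
E
python3 - <<'E'
from tgt import *
st()
print(rel((400,-350,240)),rel((440,-100,200)),rel(jw((-198,-8,160))),jw((-198,-8,160)))
E
```

```text
t 0.1 w [ 165.4 -653.9  230.4] jig [-592.4 -610.4  230.4] F [ 0.  -0.8  0.3] T [ 0.02  0.02 -0.01] op 85.6
(array([ 301.9, -237. ,   -9.2]), array([-0.002,  0.   ,  0.061])) (array([ 402.1, -469.5,   31.2]), array([-0.002,  0.   ,  0.061])) (array([ 430.3, -577.1,   71.3]), array([-0.002,  0.   ,  0.061])) [440.93915069  11.32888557 160.        ]
```

move_arm(
  steps=[302, -237, -10, 0, 0, 0.06, 0, 302, -237, -10, 0, 0, 0.06, 0, 302, -237, -10, 0, 0, 0.06, 0, 302, -237, -10, 0, 0, 0.06, 0, 302, -237, -10, 0, 0, 0.06, 0, 302, -237, -10, 0, 0, 0.06, 0, 302, -237, -10, 0, 0, 0.06, 0, 302, -237, -10, 0, 0, 0.06, 0],
  grip_force=60,
)

```text
time: 0.9
position: [402.3, -347.0, 241.3]
ee_rot: [-0.0, 0.995, 0.096, 0.0]
force: [0.0, -0.6, 0.2]
opening: -0.1
```

```bash
python3 -c "
from tgt import *
st();print(rel(jw((-198,-8,170))))"
```

```text
t 0.9 w [ 402.3 -347.   241.3] jig [-302.6 -352.9  241.3] F [ 0.  -0.6  0.2] T [ 0.01 -0.03 -0.  ] op -0.1
(array([ 106.1, -344.3,   71.7]), array([-0.001, -0.001,  0.004]))
```

move_arm(
  steps=[106, -344, 72, 0, 0, 0.004, 0, 106, -344, 72, 0, 0, 0.004, 0, 106, -344, 72, 0, 0, 0.004, 0, 106, -344, 72, 0, 0, 0.004, 0, 106, -344, 72, 0, 0, 0.004, 0, 106, -344, 72, 0, 0, 0.004, 0, 106, -344, 72, 0, 0, 0.004, 0, 106, -344, 72, 0, 0, 0.004, 0],
)

```text
time: 1.7
position: [439.6, 12.2, 168.7]
ee_rot: [-0.001, 0.995, 0.095, -0.0]
force: [0.2, -0.7, 0.5]
opening: -0.1
```

```bash
python3 -c "
from tgt import *
from workcell import snapshot
import cv2
st();print(rel(jw((-198,-8,65))))
for n in('top','side'):
  a=snapshot(n)['img'];a=a[120:320,140:340] if n=='top' else a[90:260,130:320];cv2.imwrite('pics/%s1.png'%n,cv2.resize(a,None,fx=3,fy=3,interpolation=cv2.INTER_CUBIC))
"
```

```text
t 1.7 w [439.6  12.2 168.7] jig [-199.1   -6.9  168.7] F [ 0.2 -0.7  0.5] T [-0.05 -0.02  0.05] op -0.1
(array([  1.1,   1.3, 103.7]), array([-0.002,  0.   ,  0.003]))
```

View pics/top1.png

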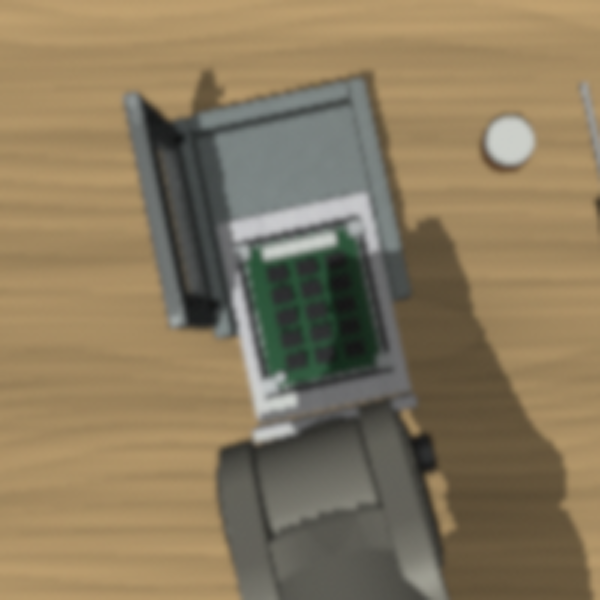

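View pics/side1.png

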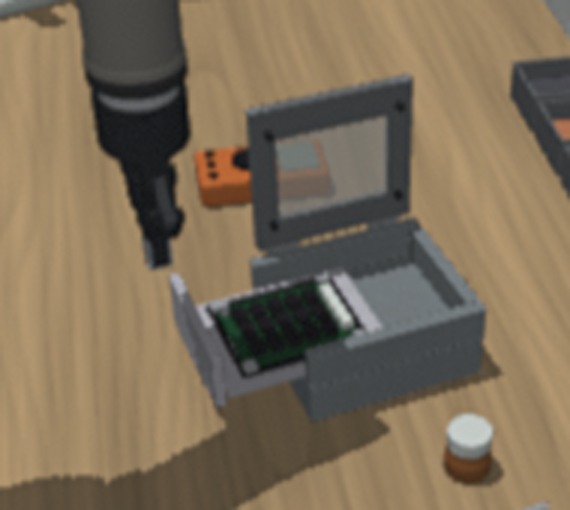

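The fingertips are at about side (158,262), in front of the lip, whose top edge is near (180,280). The tray and cover are untouched, so I'll descend to z=65.

move_arm(
  steps=[1, 1, 40, 0, 0, 0, 0, 1, 1, 75, 0, 0, 0, 0, 1, 1, 104, 0, 0, 0, 0, 1, 1, 104, 0, 0, 0, 0],
)

```text
time: 2.2
position: [438.4, 4.7, 62.5]
ee_rot: [0.0, 0.996, 0.091, -0.004]
force: [-1.1, 0.5, 0.1]
opening: 0.2
```

```bash
python3 -c "
from tgt import *
from workcell import snapshot
import cv2
st();print(rel(jw((-112,-7,65))))
for n in('side',):
  a=snapshot(n)['img'];a=a[120:320,140:340] if n=='top' else a[90:260,130:320];cv2.imwrite('pics/%s2.png'%n,cv2.resize(a,None,fx=3,fy=3,interpolation=cv2.INTER_CUBIC))
"
```

```text
t 2.2 w [438.4   4.7  62.5] jig [-201.7  -14.    62.5] F [-1.1  0.5  0.1] T [-0.01  0.01  0.  ] op 0.2
(array([89.7, -7.4, -3.1]), array([-0.   ,  0.007, -0.005]))
```

View pics/side2.png

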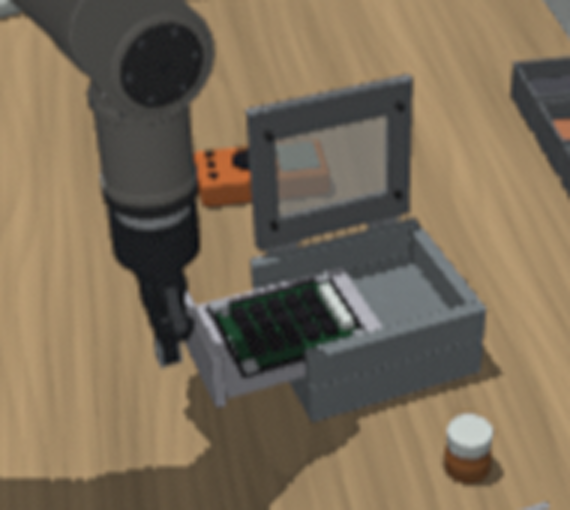

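The fingers are in front of the lip at about side (170,350). Now I'll push along +x.

move_arm(
  steps=[10, 0, 0, 0, 0, 0, 0, 20, -2, -2, 0, 0, 0, 0, 30, -4, -3, 0, 0.005, 0, 0, 40, -6, -3, 0, 0.007, 0, 0, 50, -7, -3, 0, 0.007, 0, 0, 60, -7, -3, 0, 0.007, 0, 0, 70, -7, -3, 0, 0.007, 0, 0, 75, -7, -3, 0, 0.007, 0, 0],
)

```text
time: 3.05
position: [515.2, 27.7, 68.4]
ee_rot: [-0.001, 0.996, 0.092, 0.004]
force: [-2.9, 0.4, 1.4]
opening: 0.2
```

```bash
python3 -c "
from tgt import *
st();print(rel(jw((-112,-7,65))))
"
```

```text
t 3.05 w [515.2  27.7  68.4] jig [-122.    -5.7   68.4] F [-2.9  0.4  1.4] T [0.07 0.55 0.  ] op 0.2
(array([10. ,  1.3,  3.5]), array([-0.001, -0.008, -0.003]))
```

move_arm(
  steps=[3, 0, 1, 0, 0, 0, 0, 6, 0, 2, 0, 0, 0, 0, 8, 0, 2, 0, 0, 0, 0, 8, 0, 2, 0, 0, 0, 0],
)

```text
time: 3.45
position: [521.7, 28.5, 66.2]
ee_rot: [-0.0, 0.996, 0.092, 0.004]
force: [-1.3, -0.2, 0.7]
opening: -0.1
```

```bash
python3 -c "
from tgt import *
st()
"
```

```text
t 3.45 w [521.7  28.5  66.2] jig [-115.4   -6.2   66.2] F [-1.3 -0.2  0.7] T [-0.01  0.26  0.07] op -0.1
```

move_arm(
  steps=[2, 0, 0, 0, 0, 0, 0, 4, 0, 0, 0, 0, 0, 0, 4, 0, 0, 0, 0, 0, 0, 4, 0, 0, 0, 0, 0, 0],
)

```text
time: 3.85
position: [524.9, 29.1, 66.2]
ee_rot: [-0.0, 0.996, 0.092, 0.003]
force: [-5.2, -0.4, 1.3]
opening: -0.1
```

```bash
python3 -c "
from tgt import *
st()
"
```

```text
t 3.85 w [524.9  29.1  66.2] jig [-112.2   -6.2   66.2] F [-5.2 -0.4  1.3] T [0.   0.94 0.02] op -0.1
```

move_arm(
  steps=[2, 0, 0, 0, 0, 0, 0, 4, 0, 0, 0, 0, 0, 0, 4, 0, 0, 0, 0, 0, 0, 4, 0, 0, 0, 0, 0, 0],
)

```text
time: 4.25
position: [524.8, 29.0, 65.6]
ee_rot: [0.0, 0.996, 0.092, -0.001]
force: [-14.7, -1.3, 10.2]
opening: -0.2
```

```bash
python3 -c "
from tgt import *
st()
"
```

```text
t 4.25 w [524.8  29.   65.6] jig [-112.3   -6.2   65.6] F [-14.7  -1.3  10.2] T [-0.09  3.04  0.06] op -0.2
```

The tray stops hard at 15 N with the TCP at jig x = -112.3, as predicted for home. I'll back off and rise.

move_arm(
  steps=[-10, 0, 0, 0, 0, 0, 0, -30, 0, 0, 0, 0, 0, 0, -30, 0, -45, 0, 0, 0, 0, -30, 0, -90, 0, 0, 0, 0, -30, 0, -140, 0, 0, 0, 0, -30, 0, -190, 0, 0, 0, 0, -30, 0, -240, 0, 0, 0, 0, -30, 0, -240, 0, 0, 0, 0],
)

```text
time: 5.05
position: [503.2, 24.9, 314.3]
ee_rot: [0.0, 0.996, 0.092, 0.012]
force: [0.2, -0.2, -0.3]
opening: -0.1
```

```bash
python3 -c "
from tgt import *
from workcell import snapshot
import cv2
st();print(rel(jw((-140,150,310))),rel(jw((0,150,310))))
for n in('top','side'):
  a=snapshot(n)['img'];a=a[120:320,140:340] if n=='top' else a[90:260,130:320];cv2.imwrite('pics/%s3.png'%n,cv2.resize(a,None,fx=3,fy=3,interpolation=cv2.INTER_CUBIC))
"
```

```text
t 5.05 w [503.2  24.9 314.3] jig [-134.3   -6.3  314.3] F [ 0.2 -0.2 -0.3] T [-0.03  0.03  0.05] op -0.1
(array([  -6.3, -156.3,    3.8]), array([ 0.002, -0.023, -0.004])) (array([ 133.6, -156.8,    7.1]), array([ 0.002, -0.023, -0.004]))
```

View pics/side3.png

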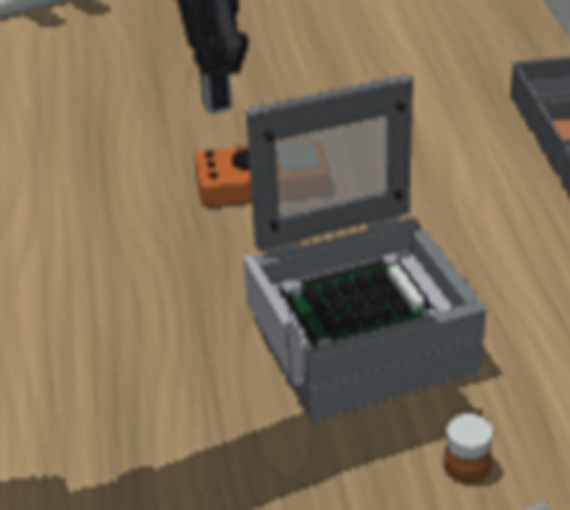

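View pics/top3.png

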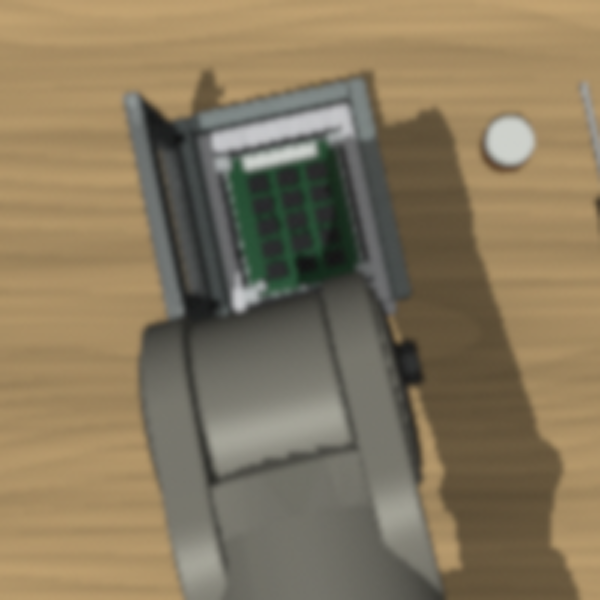

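The tray is in: the lip sits against the jig front at side (275,310), and the board is next to the back wall. Now I'll go round to the cover's outer side.

move_arm(
  steps=[-6, -50, 0, 0, -0.01, 0, 0, -6, -100, 0, 0, -0.02, 0, 0, 0, -150, 0, 0, -0.023, 0, 0, 40, -157, 0, 0, -0.023, 0, 0, 85, -157, 4, 0, -0.023, 0, 0, 134, -157, 7, 0, -0.023, 0, 0, 134, -157, 7, 0, -0.023, 0, 0, 134, -157, 7, 0, -0.023, 0, 0],
)

```text
time: 5.95
position: [601.4, 202.9, 296.9]
ee_rot: [0.001, 0.996, 0.092, -0.01]
force: [-1.8, -1.0, -0.8]
opening: -0.1
```

```bash
python3 -c "
from tgt import *
st();print(rel(jw((0,150,224))))
"
```

```text
t 5.95 w [601.4 202.9 296.9] jig [ -4.7 150.4 296.9] F [-1.8 -1.  -0.8] T [ 0.03 -0.05  0.02] op -0.1
(array([ 6.2,  0.4, 72.8]), array([-0.   ,  0.02 , -0.003]))
```

move_arm(
  steps=[3, 0, 35, 0, 0.01, 0, 0, 4, 0, 70, 0, 0.018, 0, 0, 4, 0, 70, 0, 0.018, 0, 0, 4, 0, 70, 0, 0.018, 0, 0],
)

```text
time: 6.35
position: [603.4, 203.4, 230.6]
ee_rot: [0.0, 0.996, 0.092, 0.001]
force: [-0.8, 0.0, 0.8]
opening: 0.3
```

```bash
python3 -c "
from tgt import *
from workcell import snapshot
import cv2
for n in('top','side'):
  a=snapshot(n)['img'];a=a[120:320,140:340] if n=='top' else a[90:260,130:320];cv2.imwrite('pics/%s4.png'%n,cv2.resize(a,None,fx=3,fy=3,interpolation=cv2.INTER_CUBIC))
st()
import numpy as np
for th in np.arange(1.61,-0.01,-.1):
  print(round(th,2),rel(jw((0,80-135*np.cos(th)+6*np.sin(th)+14.5,91+135*np.sin(th)+6*np.cos(th)))))
"
```

```text
t 6.45 w [604.9 204.1 232.5] jig [ -1.  150.9 232.5] F [ 0.8  0.4 -0.2] T [0.02 0.01 0.02] op -0.0
1.61 (array([ 1.1, 45.1,  6.8]), array([-0.001, -0.005, -0.003]))
1.51 (array([ 1.2, 58.6,  6.3]), array([-0.001, -0.005, -0.003]))
1.41 (array([ 1.2, 72.1,  7.2]), array([-0.001, -0.005, -0.003]))
1.31 (array([ 1.2, 85.4,  9.4]), array([-0.001, -0.005, -0.003]))
1.21 (array([ 1.3, 98.4, 13. ]), array([-0.001, -0.005, -0.003]))
1.11 (array([  1.3, 111.1,  17.8]), array([-0.001, -0.005, -0.003]))
1.01 (array([  1.3, 123.1,  23.9]), array([-0.001, -0.005, -0.003]))
0.91 (array([  1.3, 134.5,  31.1]), array([-0.001, -0.005, -0.003]))
0.81 (array([  1.3, 145.1,  39.5]), array([-0.001, -0.005, -0.003]))
0.71 (array([  1.3, 154.9,  48.8]), array([-0.001, -0.005, -0.003]))
0.61 (array([  1.2, 163.6,  59.1]), array([-0.001, -0.005, -0.003]))
0.51 (array([  1.2, 171.3,  70.2]), array([-0.001, -0.005, -0.003]))
0.41 (array([  1.2, 177.9,  82. ]), array([-0.001, -0.005, -0.003]))
0.31 (array([  1.1, 183.2,  94.5]), array([-0.001, -0.005, -0.003]))
0.21 (array([  1.1, 187.2, 107.3]), array([-0.001, -0.005, -0.003]))
0.11 (array([  1. , 190. , 120.6]), array([-0.001, -0.005, -0.003]))
0.01 (array([  0.9, 191.4, 134. ]), array([-0.001, -0.005, -0.003]))
```

View pics/side4.png

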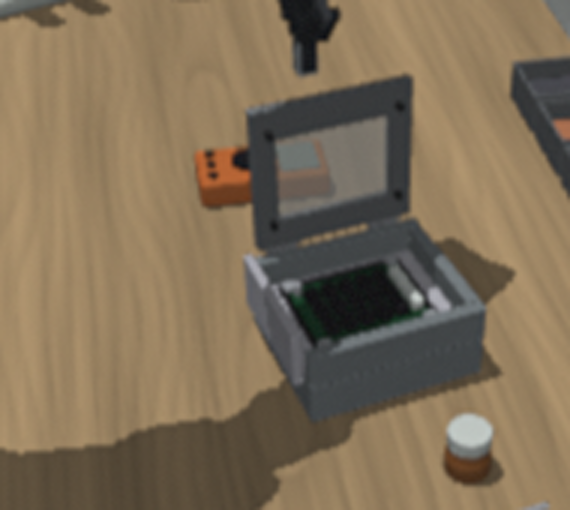

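View pics/top4.png

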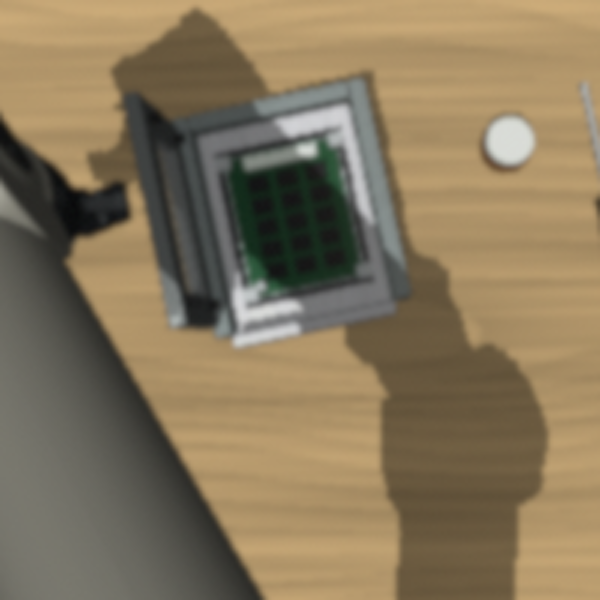

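The fingertips are outside the cover near its top edge, at top (110,205) against the cover edge at (150,205). I'll start the arc.

move_arm(
  steps=[1, 12, 6, 0, 0, 0, 0, 1, 24, 12, 0, 0, 0, 0, 1, 35, 12, 0, 0, 0, 0, 1, 45, 12, 0, 0, 0, 0, 1, 58, 12, 0, 0, 0, 0, 1, 72, 13, 0, 0, 0, 0, 1, 85, 15, 0, 0, 0, 0, 1, 85, 15, 0, 0, 0, 0],
)

```text
time: 7.25
position: [621.5, 116.6, 214.7]
ee_rot: [0.001, 0.996, 0.09, 0.001]
force: [-0.1, -0.2, -0.7]
opening: 0.0
```

```bash
cat > look.py <<'E'
from tgt import *
from workcell import snapshot
import cv2,sys
k=sys.argv[1]
im=[]
for n in('top','side'):
  a=snapshot(n)['img'];a=a[130:260,150:300] if n=='top' else a[100:230,170:320];im.append(cv2.resize(a,None,fx=2.6,fy=2.6,interpolation=cv2.INTER_CUBIC))
cv2.imwrite(f'pics/both{k}.png',np.hstack(im))
st()
for th in np.arange(1.7,-0.16,-.1):
  r=rel(jw((0,80-132*np.cos(th)+6*np.sin(th)+14.5,91+132*np.sin(th)+6*np.cos(th))))
  if abs(r[0][1])<75: print(round(th,2),*r)
E
python3 look.py 5
```

```text
t 7.35 w [620.9 118.9 214.9] jig [ -1.2  64.3 214.9] F [ 0.   1.1 -0. ] T [0.01 0.08 0.04] op -0.3
1.7 [  1.  -53.2  -6.2] [ 0.001 -0.001 -0.005]
1.6 [  1.  -40.1  -7.9] [ 0.001 -0.001 -0.005]
1.5 [  1.1 -26.9  -8.2] [ 0.001 -0.001 -0.005]
1.4 [  1.1 -13.7  -7.2] [ 0.001 -0.001 -0.005]
1.3 [ 1.2 -0.7 -4.9] [ 0.001 -0.001 -0.005]
1.2 [ 1.3 12.  -1.3] [ 0.001 -0.001 -0.005]
1.1 [ 1.3 24.3  3.6] [ 0.001 -0.001 -0.005]
1.0 [ 1.4 36.   9.7] [ 0.001 -0.001 -0.005]
0.9 [ 1.4 47.1 16.8] [ 0.001 -0.001 -0.005]
0.8 [ 1.4 57.4 25.1] [ 0.001 -0.001 -0.005]
0.7 [ 1.5 66.8 34.4] [ 0.001 -0.001 -0.005]
```

View pics/both5.png

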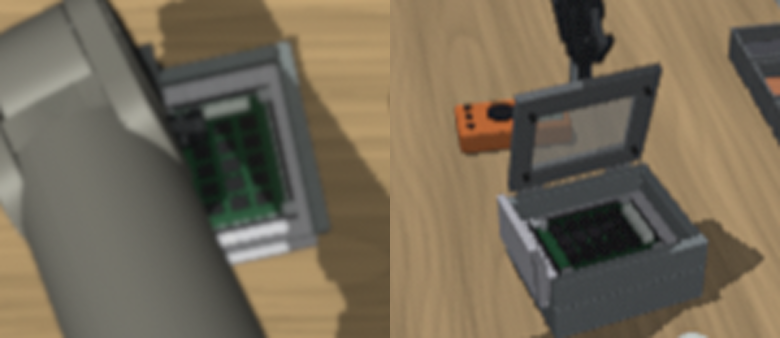

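The cover has started turning over and the fingertips are on its upper frame at about (580,75) in the right half. Continuing.

move_arm(
  steps=[1, 12, 3, 0, 0, 0, 0, 1, 24, 8, 0, 0, 0, 0, 1, 36, 13, 0, 0, 0, 0, 1, 47, 19, 0, 0, 0, 0, 1, 57, 27, 0, 0, 0, 0, 1, 67, 36, 0, 0, 0, 0, 1, 67, 36, 0, 0, 0, 0],
)

```text
time: 8.05
position: [633.6, 51.2, 177.1]
ee_rot: [0.001, 0.996, 0.09, -0.0]
force: [-0.2, -1.0, -0.2]
opening: 0.2
```

```bash
python3 look.py 6
```

```text
t 8.15 w [633.7  53.7 178.4] jig [ -0.7  -2.2 178.4] F [-0.3  0.7 -0.3] T [-0.02  0.06 -0.02] op -0.3
1.3 [  0.5 -67.2 -41.4] [ 0.    -0.    -0.004]
1.2 [  0.5 -54.5 -37.8] [ 0.    -0.    -0.004]
1.1 [  0.6 -42.2 -33. ] [ 0.    -0.    -0.004]
1.0 [  0.6 -30.4 -26.9] [ 0.    -0.    -0.004]
0.9 [  0.6 -19.4 -19.7] [ 0.    -0.    -0.004]
0.8 [  0.7  -9.1 -11.5] [ 0.    -0.    -0.004]
0.7 [ 0.7  0.4 -2.2] [ 0.    -0.    -0.004]
0.6 [0.7 8.8 7.9] [ 0.    -0.    -0.004]
0.5 [ 0.8 16.2 18.8] [ 0.    -0.    -0.004]
0.4 [ 0.8 22.5 30.5] [ 0.    -0.    -0.004]
0.3 [ 0.8 27.6 42.6] [ 0.    -0.    -0.004]
0.2 [ 0.8 31.4 55.3] [ 0.    -0.    -0.004]
0.1 [ 0.8 34.  68.2] [ 0.    -0.    -0.004]
-0.0 [ 0.8 35.3 81.4] [ 0.    -0.    -0.004]
-0.1 [ 0.8 35.2 94.6] [ 0.    -0.    -0.004]
```

View pics/both6.png

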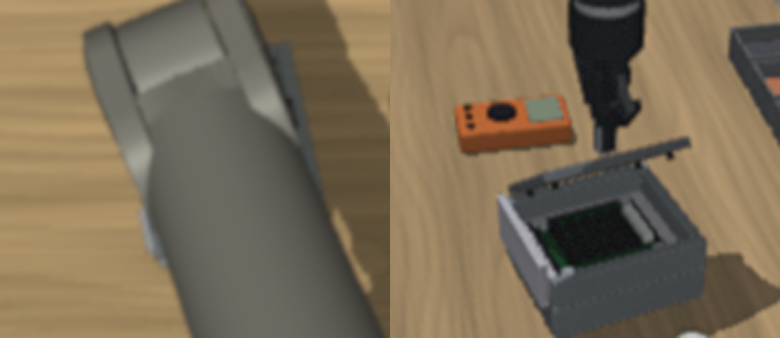

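The cover is about halfway, with its free edge on the line (510,190)–(690,145). Continuing down the arc.

move_arm(
  steps=[1, 9, 9, 0, 0, 0, 0, 1, 16, 19, 0, 0, 0, 0, 1, 22, 30, 0, 0, 0, 0, 1, 27, 42, 0, 0, 0, 0, 1, 31, 54, 0, 0, 0, 0, 1, 34, 66, 0, 0, 0, 0, 1, 35, 76, 0, 0, 0, 0, 1, 35, 76, 0, 0, 0, 0],
)

```text
time: 8.95
position: [640.1, 19.6, 100.8]
ee_rot: [0.0, 0.996, 0.092, -0.001]
force: [-0.5, 0.1, -0.7]
opening: -0.2
```

```bash
python3 look.py 7
```

```text
t 9.05 w [641.1  20.4 102.6] jig [  0.4 -36.3 102.6] F [ 0.2  0.1 -0.3] T [-0.01 -0.05 -0.07] op -0.0
1.0 [  -0.5  -64.6 -102.7] [-0.    -0.001 -0.003]
0.9 [ -0.5 -53.5 -95.6] [-0.    -0.001 -0.003]
0.8 [ -0.4 -43.2 -87.3] [-0.    -0.001 -0.003]
0.7 [ -0.4 -33.7 -78.1] [-0.    -0.001 -0.003]
0.6 [ -0.4 -25.3 -67.9] [-0.    -0.001 -0.003]
0.5 [ -0.4 -17.9 -57. ] [-0.    -0.001 -0.003]
0.4 [ -0.4 -11.6 -45.4] [-0.    -0.001 -0.003]
0.3 [ -0.4  -6.5 -33.2] [-0.    -0.001 -0.003]
0.2 [ -0.4  -2.6 -20.6] [-0.    -0.001 -0.003]
0.1 [-0.4 -0.1 -7.6] [-0.    -0.001 -0.003]
-0.0 [-0.4  1.2  5.6] [-0.    -0.001 -0.003]
-0.1 [-0.4  1.1 18.8] [-0.    -0.001 -0.003]
```

View pics/both7.png

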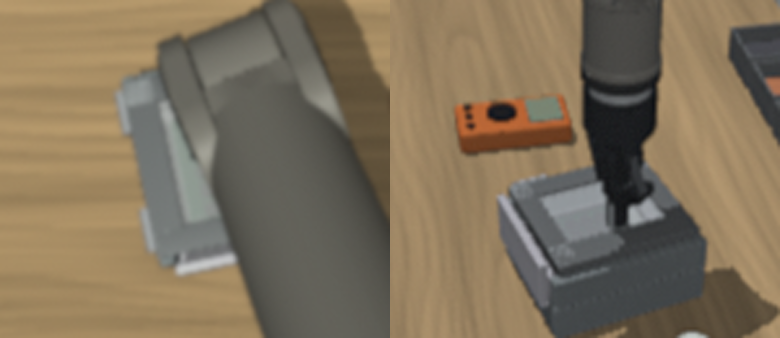

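The cover is nearly level, with the fingertip on it at about (618,225). Now I'll press it down gently to the stop.

move_arm(
  steps=[0, 1, 2, 0, 0, 0, 0, 0, 1, 4, 0, 0, 0, 0, 0, 1, 6, 0, 0, 0, 0, 0, 1, 7, 0, 0, 0, 0, 0, 1, 7, 0, 0, 0, 0],
)

```text
time: 9.55
position: [642.2, 19.2, 97.1]
ee_rot: [0.0, 0.996, 0.092, 0.001]
force: [-1.8, -0.9, 6.9]
opening: -0.2
```

```bash
python3 -c "
from tgt import *
st()"
```

```text
t 9.55 w [642.2  19.2  97.1] jig [  1.2 -37.7  97.1] F [-1.8 -0.9  6.9] T [-0.15  0.44  0.02] op -0.2
```

move_arm(
  steps=[0, 0, 2, 0, 0, 0, 0, 0, 0, 4, 0, 0, 0, 0, 0, 0, 4, 0, 0, 0, 0, 0, 0, 4, 0, 0, 0, 0],
)

```text
time: 9.95
position: [642.4, 19.2, 96.8]
ee_rot: [0.001, 0.996, 0.092, 0.002]
force: [-12.9, -2.8, 33.8]
opening: -0.1
```

```bash
python3 -c "
from tgt import *
st()"
```

```text
t 9.95 w [642.4  19.2  96.8] jig [  1.4 -37.7  96.8] F [-12.9  -2.8  33.8] T [-0.56  2.91  0.04] op -0.1
```

It stops hard at z = 96.8 with 34 N, and the shut top face should be at 97. I'll lift off and clear the view.

move_arm(
  steps=[0, 0, -10, 0, 0, 0, 0, 0, 0, -40, 0, 0, 0, 0, 0, 0, -85, 0, 0, 0, 0, 0, 0, -130, 0, 0, 0, 0, 0, 40, -170, 0, 0, 0, 0, -20, 85, -180, 0, 0, 0, 0, -50, 125, -180, 0, 0, 0, 0, -80, 165, -180, 0, 0, 0, 0],
)

```text
time: 10.75
position: [595.0, -154.7, 272.7]
ee_rot: [0.0, 0.996, 0.092, 0.002]
force: [1.1, 0.0, -0.4]
opening: -0.0
```

move_arm(
  steps=[-30, 40, 0, 0, 0, 0, 0, -60, 80, 0, 0, 0, 0, 0, -90, 120, 0, 0, 0, 0, 0, -110, 165, 0, 0, 0, 0, 0, -130, 205, 0, 0, 0, 0, 0, -130, 250, 0, 0, 0, 0, 0, -130, 250, 0, 0, 0, 0, 0, -130, 250, 0, 0, 0, 0, 0],
)

```text
time: 11.55
position: [512.7, -423.3, 270.9]
ee_rot: [-0.001, 0.996, 0.091, 0.001]
force: [0.2, 0.0, -0.4]
opening: 0.1
```

```bash
python3 look.py 8; python3 - <<'E'
from workcell import snapshot
import cv2,numpy as np
t=snapshot("top");s=snapshot("side")
cv2.imwrite("pics/end.png",np.vstack([t["img"][100:300],s["img"][80:300]]))
import pickle
pickle.dump(t,open("top9.pkl","wb"));pickle.dump(s,open("side9.pkl","wb"))
E
```

```text
t 11.65 w [ 513.7 -420.9  271.5] jig [-206.8 -446.3  271.5] F [ 0.1 -0.4 -0.3] T [-0.   -0.01  0.01] op -0.3
```

View pics/both8.png

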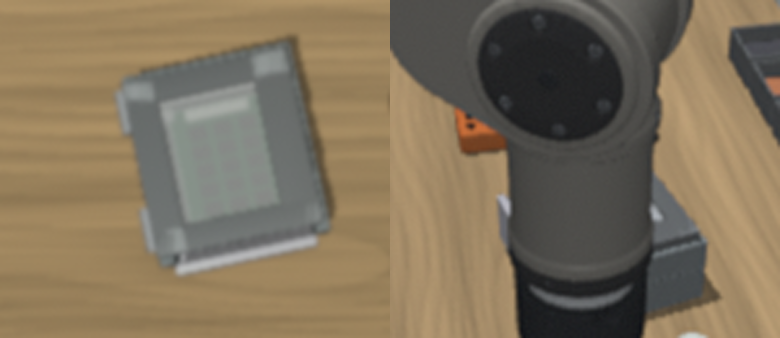

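View pics/end.png

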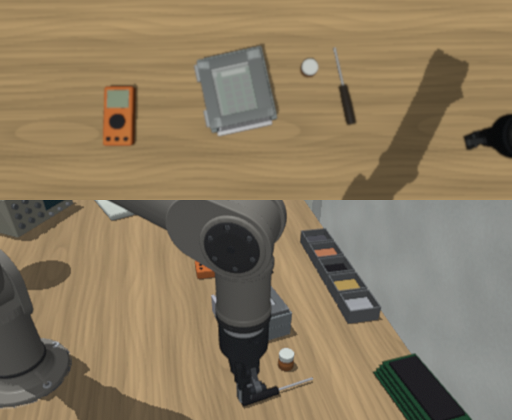

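The top view shows the cover lying flat over the jig. The lip strip runs from (180,272) to (316,242), and the meter, jar and screwdriver are in place. I'll check all of this in numbers.

```bash
python3 - <<'E'
from h import *
from tgt import wj,st
a=pickle.load(open("top0.pkl","rb"));t=pickle.load(open("top9.pkl","rb"))
z=lambda x,y:((x+.5)/2.6-.5+150,(y+.5)/2.6-.5+130)
for p in((180,273),(317,243)): print("lip",wj(onz(t,*z(*p),100)).round(1))
for p in((293,40),(327,228),(168,265)): print("cover corner @97",wj(onz(t,*z(*p),97)).round(1))
d=cv2.absdiff(a["img"],t["img"]).max(2)
for n,(x0,y0,x1,y1) in dict(meter=(98,180,142,250),jar=(298,155,322,180),driver=(328,145,358,226)).items():
    r=d[y0:y1,x0:x1];print(n,"max diff",r.max(),"n>40",(r>40).sum())
st()
E
```

```text
lip [-100.4   61.9  100. ]
lip [-98.8 -64.1 100. ]
cover corner @97 [ 87.4 -80.5  97. ]
cover corner @97 [-87.3 -75.8  97. ]
cover corner @97 [-91.1  71.5  97. ]
meter max diff 3 n>40 0
jar max diff 2 n>40 0
driver max diff 2 n>40 0
t 11.75 w [ 513.9 -420.8  271.9] jig [-206.7 -446.1  271.9] F [0.3 0.9 0.9] T [0.03 0.04 0.  ] op 0.4
```

All the checks agree, so I'm handing in.

```bash
python3 -c "
from workcell import arm
print(arm.hand_in())"
```

```text
the job is handed in; nothing more can be done
None
```

The tray is home in the jig and the cover was then pushed fully shut. I handed the job in at about 11.8 s on the robot's clock, with the arm clear of everything.

- **Tray:** I pushed it in with the closed fingertips until it stopped hard at 15 N. The last top view puts the lip face at x ≈ -99 to -100 mm in the jig's frame (-101 when home, with about 2 mm of calibration error).
- **Cover:** I pushed it over on its outer face and pressed it down until it stopped hard at 34 N. The fingertip height was then 96.8 mm, against 97 mm for the shut top face. The top view after lifting off shows it lying flat.
- **Meter, jar and screwdriver:** these areas of the top view are unchanged from before the first move, so none of them was moved.

No check failed or disagreed. The arm blocked the last side view of the jig, so the final picture checks use the top view only.

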